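Clear and open the chandlery's return slot

ROBOT

A 7-joint arm with a two-finger parallel gripper is mounted at the origin on the work surface. World frame = base frame: x ahead of the robot, y to its left, z up, the work surface at z = 0. Lengths are in m, angles in rad, forces in N, time in s.
With the tool pointing down it reaches from about 0.425 to 0.825 m from the base axis. Payload 3.6 kg.
Tool frame: the origin (TCP) lies between the finger pads; the fingertips stand r.tcp_to_tips ahead of it and the grasp point (between the pads) is the TCP (r.tcp_to_tips is the distance from the TCP to the fingertips, in m); z points along the fingers, y is the direction in which the jaws open and shut (so a half turn about z gives the same grasp; the last joint's range is limited). The gripper opens to 85 mm and grips with 20 to 120 N. Pads are 22 mm wide; open, the fingers measure 114 mm over their backs; the gripper's body (76 mm by 85 mm) begins 54 mm behind the grasp point. The pads swing forward as they close: fully open they stand 13 mm farther back than shut.
Start: joints at [-1.194, 0.615, -0.013, 1.423, 0.008, 1.103, -0.04], TCP at [0.255, 0.598, 0.25] pointing down, gripper open.
Joint ranges: [-3.12, 3.12], [-0.3, 2.06], [-1.34, 1.32], [0.26, 2.42], [-1.36, 4.5], [0.01, 1.98], [-2.84, 2.84]. Speed limits (rad/s): [2.79, 2.79, 3.14, 3.14, 3.14, 3.14, 3.14].

INTERFACE

Orientations are given as [roll, pitch, yaw] about the fixed x, y, z axes, in that order (R = Rz(yaw) Ry(pitch) Rx(roll)).
In Python, from bench import r, grab_frame, camera_params gives the robot as it stands. The module is installed in compiled form; this text tells all that it offers. Calls block until the motion is done:
- r.move_ptp(position, orientation): joint-space move of the TCP to a pose.
- r.line_to(position, speed=0.15, ori=None, force_limit=None): straight line of the TCP; ori=None keeps the orientation; speed is the mean speed in m/s. With force_limit (N) it stops when the force on the tool has changed by that much, and returns True; else False.
- r.set_joints(angles): joint-space move.
- r.command_gripper(opening, strength=None): finger opening in m; strength is the grip in N (None keeps the last); returns when the fingers have stopped.
- r.pause(seconds).
- r.inverse_kinematics(position, orientation): joint angles nearest the present ones, or None.
- grab_frame(name): name is "scene" or "side" or "wrist"; returns (picture, depth): 400x640x3 uint8, blue, green, red; 400x640 float32, m along the optical axis (not along the pixel's ray), 0 where there is no reading.
- camera_params(name): a dict with "fx", "fy", "cx", "cy" (pixels), "xyz" and "orientation" of the camera in the world; the wrist camera has in their place "tool_from_camera" (4x4, takes a point from camera to tool coordinates, whose origin is the TCP and whose axes are the flange's). Camera axes: x right, y up, looking along -z (the intrinsics and any distortion apply to the point x, -y, -z); pixel columns grow to the right and rows downward; lengths in m; the calibration is good to about 2 mm. The wrist camera is an equidistant fisheye: a pixel r from the principal point sees the ray r / f radians off the axis. A picture is of the moment at which its call begins: read the wrist's pose just before it. camera_params takes no time and is no camera call.
A pose or a line that the arm cannot do raises r.Unreachable and nothing moves.
- r.hand_in(): hands the job in, once; it reports no verdict.
Readings, each from a call of its own:
- r.current_t(): time.
- r.current_joints(): joint angles.
- r.current_dq(): joint speeds.
- r.current_joint_torque(): joint torques, N m.
- r.current_tool_pos(): TCP position.
- r.current_eef_rot(): TCP orientation.
- r.current_ft_force(): force on the tool from outside, world axes, zero at the start.
- r.current_ft_torque(): the same for the moment, N m.
- r.current_width(): finger opening in m.
Only numpy, scipy, OpenCV 4.12 (cv2) and the standard library are available. Lean on these libraries where they do the work, as an engineer would, in place of code of your own. Each camera call takes 0.05 s, during which the arm holds its last target. There are 200 camera calls.

TASK

Open the return slot in the sloped counter: with the fingertips push the brass chock that was left on the tin flap off it, right way up, onto the bare counter beside or in front of the flap, then push the flap's upturned lip up and back until the flap passes upright and stays open by itself, leaning against its stops. Do not pick up anything, keep the flap shut until the chock is off it, and leave the other goods on the counter where they lie.

Things in the scene. Friction and masses are not known exactly. Their poses are not given: they have to be found in the camera images.
- counter: Sloped elm counter top, fixed, in varying yaw. Origin: on its upper surface at the centre of the return slot. x runs up the slope (away from the robot, 7 degrees above level), y left along the counter, z out of the surface; the 'counter frame'. The top spans x -165 to +190 mm, y -360 to +360 mm. The slot is 100 by 110 mm, 64 mm deep, hidden by the flap.
- flap (a joint): Opening angle of the tin flap, rad: 0 shut (lying on the counter), 2.15 fully open, leaning back on its brass stops. Its weight (0.14 kg, may be 25 percent off) and a weak closing spring shut it from below about 1.8 rad; beyond that its weight holds it open. A few newtons move it.
- flap_hinge (a point): Middle of the flap's hinge line (along counter y): x = 58 mm, y = 0, z = 4 mm in the counter frame. The flap plate is 120 mm wide (y) and reaches 113 mm from this line down-slope; shut, its upper face is 3 mm over the counter. The open flap swings up and over towards +x.
- flap_lip (a point): Middle of the rolled edge (6 mm thick, 64 mm long along y) of the flap's upturned lip. The lip, 64 mm wide and 28 mm long, rises at 45 degrees forward (-x) and up from the plate's lower edge. Shut, this point is at x = -75, y = 0, z = 22 mm in the counter frame; it moves with the flap. Friction sticks: a finger on the edge must rise with it round the hinge; a purely level push jams.
- chock_mid (a point): Middle of the brass chock (loose, 0.34 kg, maybe 25 percent off), 20 mm above its underside. Flat base 90 mm long (its x), 34 mm wide (its y), 12 mm thick; two horns 14 mm thick rise from the base at its ends and curl inwards, 47 mm high in all. It starts standing on the flap, its length roughly along the counter's x axis (within 0.3 rad).
- chock_end1 (a point): End of the chock's base, 45 mm from its middle along its own -x, 6 mm above its underside.
- chock_end2 (a point): The other end of the chock's base, 45 mm along its own +x, 6 mm above its underside.
- cleat1_mid (a point): Bystander: bronze jam cleat (loose, 133 mm horn to horn along its x, 26 mm wide, 49 mm high, one horn lower than the other), point 20 mm above its underside.
- cleat2_mid (a point): Bystander: the second, equal bronze jam cleat.
- block_mid (a point): Bystander: wooden pulley block lying on its cheek (loose, 105 mm by 54 mm, 39 mm high), centre.
- shackle_mid (a point): Bystander: iron bow shackle lying flat (loose, 75 mm by 68 mm, 18 mm high), point 6 mm above its underside.
- jar_mid (a point): Bystander: screw jar with brass cap (loose, 60 mm diameter, 75 mm high), half-way up.
- bell_foot (a point): Bystander: fixed brass ship's bell on its bracket, 155 mm high, foot 70 mm by 100 mm; centre of its foot on the counter.
Things that resemble listed ones, but are neither listed nor needed, are in the scene too. Leave any green look-alike of the part that bears chock_mid alone.

How it is judged:
By the outcome, as a careful person would: the job done as asked, in the order asked, and still so for the second after the job is handed in, with the robot touching nothing.
It also fails if it takes over 64 s, if anything falls off the work surface, if the arm or the gripper's body presses on something with over 40 N, if the wrist force passes 120 N, or if a joint passes its speed limit or range.

## Working session

There is one attempt and no reset: what is moved stays moved. The work goes in short steps, each a Python script; the robot and the scene stay as the last script left them, time stands still between calls to the robot, and variables do not carry over. Pictures are saved under pics/ and viewed, about 8 in all and at most 12, crops included, and the job is handed in when it is done.

```bash
mkdir -p pics; cat > h.py <<'E'
import numpy as np, cv2
from scipy.spatial.transform import Rotation as R
from bench import r, grab_frame, camera_params
def cloud(name):
    im,d=grab_frame(name); p=camera_params(name)
    v,u=np.mgrid[0:400,0:640]
    X=(u-p['cx'])/p['fx']*d; Y=-(v-p['cy'])/p['fy']*d
    P=np.stack([X,Y,-d],-1)
    o=p['orientation']
    M=R.from_euler('xyz',o).as_matrix() if np.size(o)==3 else np.array(o)
    return im,d,P@M.T+np.array(p['xyz'])
E
python3 - <<'E'
from h import *
print(r.tcp_to_tips, r.current_t())
for n in ['scene','side']:
    print(n,camera_params(n))
    im,d,P=cloud(n); cv2.imwrite(f'pics/{n}0.png',im); np.savez(f'{n}0.npz',im=im,d=d,P=P)
E
```

```text
0.019 0.0
scene {'fx': 384.1114059851374, 'fy': 384.1114059851374, 'cx': 318.2803237143262, 'cy': 194.2232265559104, 'xyz': array([1.13164428, 0.4979878 , 1.00260772]), 'orientation': array([ 0.71947458, -0.00940358,  2.26151625])}
side {'fx': 464.13471694974504, 'fy': 464.13471694974504, 'cx': 313.518414510002, 'cy': 194.62890979317476, 'xyz': array([ 0.32012066, -0.80630968,  1.1044638 ]), 'orientation': array([ 0.67904772,  0.01568486, -0.2832635 ])}
```

View pics/scene0.png

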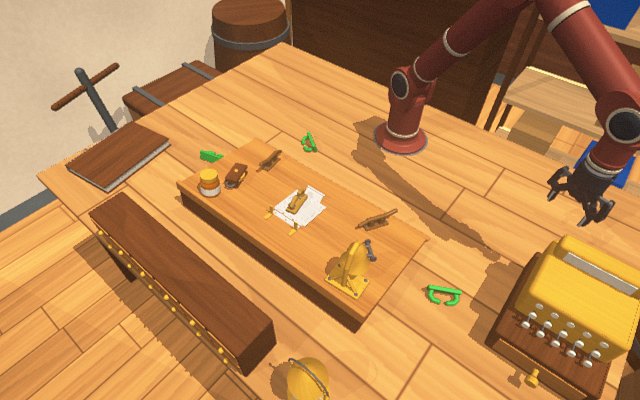

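View pics/side0.png

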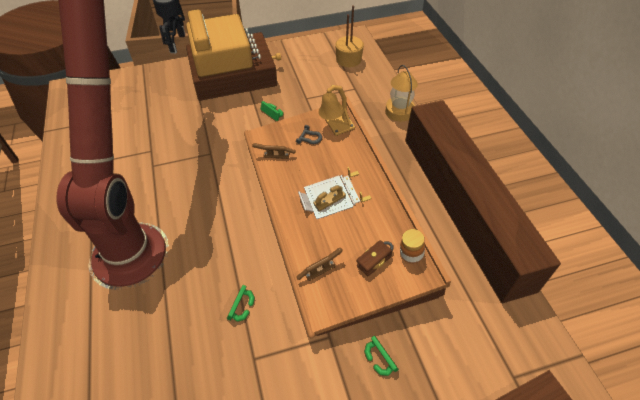

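The scene shows the counter at the centre. The flap (white) is around (300,205) with the chock on it, and in the side view it is around (332,197). The cleats, block, jar, shackle and bell surround it, and the green look-alikes are off the counter. Next: enlarge, and fit the counter plane and frame.

```bash
cat > fit.py <<'E'
from h import *
ims=[]
for n in ['scene','side']:
    z=np.load(n+'0.npz'); im,P=z['im'],z['P']
    c=(slice(180,240),slice(260,335)) if n=='scene' else (slice(165,225),slice(295,375))
    ims.append(cv2.resize(im[c],(800 if n=='side' else 750,600),interpolation=cv2.INTER_CUBIC)[:,:750])
    Q=P.reshape(-1,3); m=(Q[:,2]>.01)&(Q[:,2]<.2)&(abs(Q[:,0]-.62)<.3)&(abs(Q[:,1])<.5)
    Q=Q[m]
    # ransac plane with normal tilt approx 7deg
    rng=np.random.default_rng(0);best=0
    for k in range(1500):
        a=Q[rng.choice(len(Q),3,False)];nn=np.cross(a[1]-a[0],a[2]-a[0]);l=np.linalg.norm(nn)
        if l<1e-3: continue
        nn/=l;nn*=np.sign(nn[2])
        if abs(np.degrees(np.arccos(nn[2]))-7)>2: continue
        i=abs((Q-a[0])@nn)<.003
        if i.sum()>best: best=i.sum();bi=i
    I=Q[bi];c0=I.mean(0);nn=np.linalg.svd(I-c0)[2][2];nn*=np.sign(nn[2])
    i=abs((Q-c0)@nn)<.002;I=Q[i]
    rect=cv2.minAreaRect(I[:,:2].astype(np.float32))
    print(n,best,'n',nn,'tilt',np.degrees(np.arccos(nn[2])),'yaw',np.arctan2(-nn[1],-nn[0]),'c',c0,rect)
    # white flap pixels
    hsv=cv2.cvtColor(im,cv2.COLOR_BGR2HSV)
    w=(hsv[...,1]<50)&(hsv[...,2]>150)&(P[...,2]>.02)&(P[...,2]<.2)&(abs(P[...,0]-.62)<.25)&(abs(P[...,1])<.35)
    W=P[w];h=(W-c0)@nn
    f=W[abs(h-.003)<.004]; print('flap',len(W),len(f),f.mean(0),cv2.minAreaRect(f[:,:2].astype(np.float32)))
cv2.imwrite('pics/a.png',ims[0]);cv2.imwrite('pics/b.png',ims[1])
E
python3 fit.py
```

```text
scene 13811 n [-0.11985329 -0.00376718  0.99278447] tilt 6.887051386738628 yaw 0.0314212858726635 c [0.59039137 0.02352001 0.0751617 ] ((0.6638734936714172, -0.01934036612510681), (0.5146546363830566, 0.7269855737686157), 0.9263911843299866)
flap 957 769 [ 0.58669095 -0.012662    0.07761525] ((0.5772693157196045, -0.02153927832841873), (0.15141500532627106, 0.11808313429355621), 1.6119263172149658)
side 18745 n [-0.12081718 -0.00358745  0.99266829] tilt 6.942340128465226 yaw 0.029684506249391746 c [ 0.57516364 -0.09577896  0.07461277] ((0.657413125038147, -0.04613330960273743), (0.5138324499130249, 0.7743513584136963), 0.7885726690292358)
flap 1098 883 [ 0.58169948 -0.02141594  0.07878925] ((0.5813940763473511, -0.023314490914344788), (0.13681450486183167, 0.12166472524404526), 1.4874212741851807)
```

View pics/a.png

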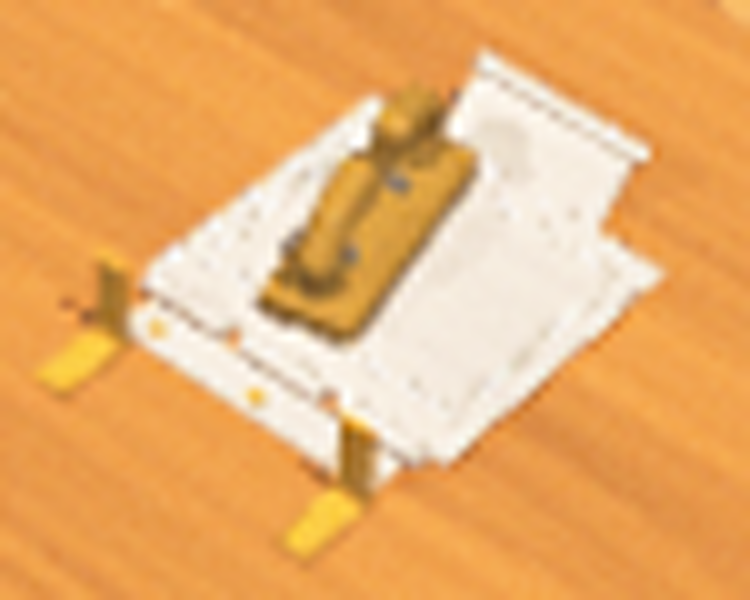

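View pics/b.png

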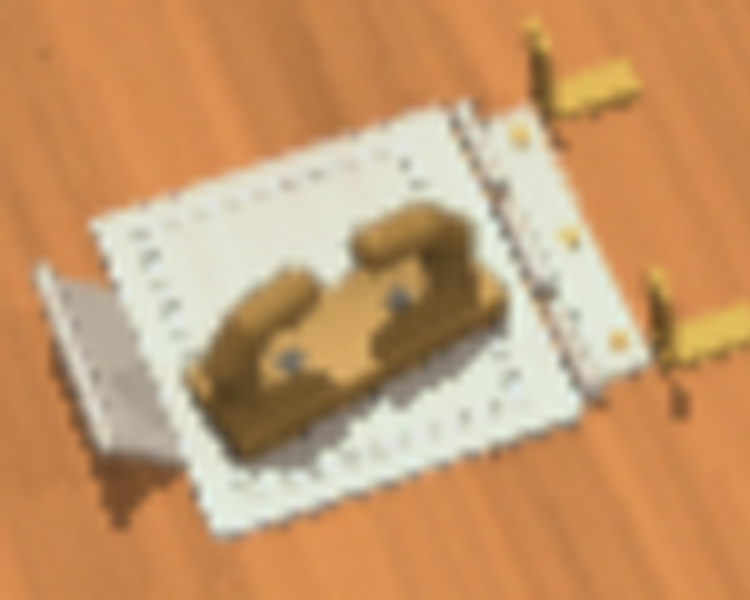

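Both views show the chock standing on the flap's middle, slightly rotated, with its horns curling over it. In the side crop the near base edge runs (240,460) to (505,325), and the lip is at (40,265)-(105,450). I can now fit the frame from the flap corners and locate the chock and bystanders.

```bash
cat > fr.py <<'E'
from h import *
def ray(n,uv):
    p=camera_params(n);M=R.from_euler('xyz',p['orientation']).as_matrix()
    return np.array(p['xyz']),M@np.array([(uv[0]-p['cx'])/p['fx'],-(uv[1]-p['cy'])/p['fy'],-1])
N=np.array([-0.1203,-0.0037,0.9927]);N/=np.linalg.norm(N)
org={'scene':(260,180),'side':(295,165)}
pts={'side':{(-55,60):(95,222),(-55,-60):(220,535),(58,60):(462,103),(58,-60):(590,400)},
     'scene':{(-55,60):(662,272),(58,-60):(145,285),(58,60):(440,462)}}
chk={'side':[(240,460),(505,318)],'scene':[(262,312),(345,342),(478,168)]}
z=np.load('side0.npz')
for n,c0 in [('scene',[0.59039137,0.02352001,0.0751617]),('side',[0.57516364,-0.09577896,0.07461277])]:
    c0=np.array(c0)
    def hit(q,h):
        o,d=ray(n,(org[n][0]+q[0]/10-.5,org[n][1]+q[1]/10-.5)); return o+d*((c0+N*h-o)@N)/(d@N)
    A=[];B=[]
    for k,q in pts[n].items(): A.append([k[0]/1e3,k[1]/1e3,.003]);B.append(hit(q,.003))
    A=np.array(A);B=np.array(B)
    a,b=A.mean(0),B.mean(0)
    U,S,Vt=np.linalg.svd((A-a).T@(B-b)); D=np.diag([1,1,np.linalg.det(Vt.T@U.T)]);Rm=Vt.T@D@U.T
    # force plane normal N
    x=Rm[:,0]-N*(Rm[:,0]@N);x/=np.linalg.norm(x);Rm=np.stack([x,np.cross(N,x),N],1)
    o=b-Rm@a
    print(n,'O',o,'yaw',np.arctan2(x[1],x[0]),'res mm',np.round(((B-o)@Rm-A)*1e3,1).tolist())
    for q in chk[n]: print('  chock base corner',np.round((hit(q,.003)-o)@Rm*1e3,1))
    P=np.load(n+'0.npz')['P'];Q=((P.reshape(-1,3)-o)@Rm)*1e3
    m=(Q[:,2]>9)&(Q[:,2]<60)&(abs(Q[:,0])<62)&(abs(Q[:,1])<55)&(Q[:,0]>-52)
    q=Q[m]; print('  chock',m.sum(),cv2.minAreaRect(q[:,:2].astype(np.float32)),'ztop',np.percentile(q[:,2],98))
    # bystanders
    m=((Q[:,2]>9)&(Q[:,2]<170)&(Q[:,0]>-230)&(Q[:,0]<195)&(abs(Q[:,1])<365)).reshape(400,640).astype(np.uint8)
    k,l,s,_=cv2.connectedComponentsWithStats(m)
    for i in range(1,k):
        if s[i][4]>15:
            q=Q[(l==i).ravel()];print('  obj',s[i][4],'min',q.min(0).round(),'max',q.max(0).round())
E
python3 fr.py
```

```text
scene O [ 0.57675015 -0.02255612  0.07333686] yaw 0.04576396116800175 res mm [[2.2, 0.1, 0.0], [0.1, 2.9, 0.0], [-2.3, -3.1, 0.0]]
  chock base corner [ 43.2 -22.6   3. ]
  chock base corner [36.3  4.6  3. ]
  chock base corner [-51.5 -12.2   3. ]
  chock 282 ((18.910625457763672, -12.740257263183594), (88.20642852783203, 111.59282684326172), 56.69378662109375) ztop 49.72055336848661
  obj 149 min [-156. -217.    9.] max [ -30. -190.   51.]
  obj 377 min [  -7. -267.    9.] max [  97. -206.   42.]
  obj 490 min [ 107. -283.   10.] max [ 165. -223.   79.]
  obj 912 min [ 170. -363.    9.] max [195. 357.  17.]
  obj 406 min [-77. -35.   9.] max [47. 37. 51.]
  obj 19 min [ 79. -55.  10.] max [ 84. -43.  36.]
  obj 255 min [-147.  187.    9.] max [-34. 255.  49.]
  obj 29 min [63. 40.  9.] max [86. 53. 36.]
  obj 1452 min [-20. 215.   9.] max [171. 315. 156.]
side O [ 0.57498771 -0.02206908  0.07486618] yaw 0.01961521886815455 res mm [[0.6, -1.5, 0.0], [1.2, 0.4, -0.0], [0.5, -2.5, 0.0], [-2.3, 3.6, -0.0]]
  chock base corner [-41.  -37.9   3. ]
  chock base corner [ 43.6 -20.7   3. ]
  chock 428 ((14.519704818725586, -13.8115234375), (122.73371887207031, 84.25948333740234), 21.22218894958496) ztop 50.1708031055236
  obj 2422 min [  65. -361.    9.] max [191. 356. 156.]
  obj 139 min [-25. 208.   9.] max [ 54. 287.  20.]
  obj 253 min [-160.  181.    9.] max [-42. 248.  53.]
  obj 415 min [-49. -44.   9.] max [44.  2. 52.]
  obj 113 min [-78. -35.   9.] max [-59.  33.  28.]
  obj 16 min [ 79. -56.   9.] max [ 83. -43.  37.]
  obj 713 min [  -4. -274.    9.] max [ 100. -207.   43.]
  obj 357 min [-155. -230.    9.] max [ -27. -195.   51.]
```

```bash
cat >> h.py <<'E'
N=np.array([-0.1205,-0.0037,0.9927]);N/=np.linalg.norm(N)
O=np.array([.5758,-.0223,.0742]); YAW=.033
x=np.array([np.cos(YAW),np.sin(YAW),0]);x-=N*(x@N);x/=np.linalg.norm(x)
C=np.stack([x,np.cross(N,x),N],1)      # counter axes in world
W=lambda p:O+C@(np.array(p)/1e3)       # counter mm -> world
K=lambda p:(C.T@(np.array(p)-O)*1e3)   # world -> counter mm
def ori(ty,tz):                        # tool y, z in the counter frame -> rpy
    ty=np.array(ty,float);tz=np.array(tz,float);ty/=np.linalg.norm(ty);tz/=np.linalg.norm(tz)
    return R.from_matrix(C@np.stack([np.cross(ty,tz),ty,tz],1)).as_euler('xyz')
T=r.tcp_to_tips*1e3
def flap_wp(th,half=11.,gap=0.,dx=0.,s=1):
    """tool pose (TCP counter mm, rpy) with the finger face on the flap's lip/underside at opening th"""
    b=min(np.radians(50)+th,np.pi/2); n=np.array([np.sin(b),0,np.cos(b)]); tz=np.array([np.cos(b),0,-np.sin(b)])
    c,q=np.cos(th),np.sin(th); rot=lambda v:np.array([58+c*v[0]+q*v[1],0,4-q*v[0]+c*v[1]])
    e,bd=rot((-133,18)),rot((-113,-2))
    sup=min(e@n-3,bd@n-1.5)-gap
    w=np.clip((np.degrees(th)-15)/25,0,1)
    d=(1-w)*(e@tz+5)+w*(bd@tz+12)
    tip=n*(sup-half)+tz*d
    return tip-tz*T+[dx,0,0],ori([0,s,0],tz)
E
python3 - <<'E'
from h import *
print(r.current_eef_rot(),r.tcp_to_tips)
for s in (1,-1):
    print('s',s)
    for th in np.radians([0,20,40,60,80,100,115]):
        p,o=flap_wp(th,s=s); q=r.inverse_kinematics(W(p),o); print(np.degrees(th).round(),p.round(),None if q is None else np.round(q,2))
    for tz in ([0,0,-1],):
        for y in (30,-86):
            q=r.inverse_kinematics(W([-10,y,12+T]),ori(s*np.array([np.cos(.2),np.sin(.2),0]),tz)); print('push',None if q is None else np.round(q,2))
E
```

```text
[-3.13923830e+00 -1.25417565e-06  2.73887620e+00] 0.019
s 1
0.0 [-95.   0.  24.] None
20.0 [-76.   0.  68.] [ 0.66  0.65 -0.95  2.35  1.85  0.55 -0.19]
40.0 [-46.   0.  82.] [ 0.04  0.51 -0.05  2.01  0.04  0.51  1.57]
60.0 [-13.   0. 108.] [ 0.01  0.5  -0.01  1.9   0.    0.62  1.6 ]
80.0 [ 24.   0. 122.] [ 0.    0.52  0.    1.78 -0.01  0.71  1.61]
100.0 [ 63.   0. 123.] [ 0.    0.57 -0.    1.67 -0.    0.78  1.6 ]
115.0 [ 91.   0. 114.] [ 0.01  0.62 -0.02  1.59  0.01  0.82  1.59]
push [-0.17  0.64  0.18  1.94 -0.24  0.46  0.41]
push [ 0.08  0.65  0.13  1.9  -0.23  0.49  0.61]
s -1
0.0 [-95.   0.  24.] None
20.0 [-76.   0.  68.] [ 0.3   0.5  -0.39  2.36  2.33  0.23  2.44]
40.0 [-46.   0.  82.] [-0.38  0.57  0.58  2.02 -0.6   0.59 -0.94]
60.0 [-13.   0. 108.] [-0.42  0.58  0.66  1.91 -0.57  0.71 -0.98]
80.0 [ 24.   0. 122.] [-0.43  0.61  0.69  1.8  -0.55  0.81 -1.02]
100.0 [ 63.   0. 123.] [-0.42  0.66  0.7   1.68 -0.57  0.88 -1.03]
115.0 [ 91.   0. 114.] [-0.41  0.71  0.71  1.6  -0.59  0.92 -1.03]
push [ 0.26  0.67 -0.49  1.93  0.61  0.56  2.75]
push [-0.46  0.95  1.13  1.91 -1.17  0.98 -1.68]
```

```bash
python3 - <<'E'
from h import *
for th in (0,10,20,30):
  for x0 in (-95,):
    out=[]
    for b in (55,60,65,70,75,80,90):
        for s in (1,-1):
            import h
            t=np.radians(th);bb=np.radians(b);n=np.array([np.sin(bb),0,np.cos(bb)]);tz=np.array([np.cos(bb),0,-np.sin(bb)])
            e=np.array([58+np.cos(t)*-133+np.sin(t)*18,0,4+np.sin(t)*133+np.cos(t)*18])
            p=e-n*14+tz*(5-T)
            q=r.inverse_kinematics(W(p),ori([0,s,0],tz)); out.append((b,s,None if q is None else np.round(q,2).tolist()))
    print(th,*[o for o in out if o[2]],sep='\n ')
E
```

```text
0
 (75, 1, [0.64, 0.74, -0.96, 2.34, 1.79, 0.6, -0.13])
 (75, -1, [0.16, 0.56, -0.2, 2.35, 2.59, 0.17, 2.18])
 (80, 1, [0.04, 0.55, -0.04, 2.29, 0.47, 0.01, 1.14])
 (80, -1, [0.02, 0.55, -0.01, 2.29, -0.51, 0.01, -1.01])
 (90, 1, [0.09, 0.56, -0.11, 2.15, 0.18, 0.32, 1.44])
 (90, -1, [-0.23, 0.58, 0.35, 2.15, -0.59, 0.37, -0.94])
10
 (70, 1, [0.65, 0.69, -0.95, 2.39, 1.95, 0.59, -0.29])
 (70, -1, [0.3, 0.54, -0.39, 2.4, 2.49, 0.29, 2.29])
 (75, 1, [0.55, 0.61, -0.77, 2.32, 1.7, 0.41, -0.07])
 (75, -1, [0.16, 0.5, -0.2, 2.33, 2.26, 0.11, 2.5])
 (80, 1, [0.1, 0.5, -0.12, 2.26, 0.47, 0.1, 1.15])
 (80, -1, [0.0, 0.5, 0.02, 2.26, -0.25, 0.09, -1.27])
 (90, 1, [0.07, 0.52, -0.08, 2.12, 0.1, 0.38, 1.51])
 (90, -1, [-0.29, 0.55, 0.44, 2.13, -0.58, 0.44, -0.94])
20
 (70, 1, [0.67, 0.63, -0.95, 2.35, 1.82, 0.53, -0.18])
 (70, -1, [0.3, 0.48, -0.39, 2.36, 2.3, 0.22, 2.47])
 (75, 1, [0.06, 0.45, -0.06, 2.3, 0.59, 0.01, 1.03])
 (75, -1, [0.03, 0.45, -0.01, 2.3, -0.84, 0.02, -0.69])
 (80, 1, [0.1, 0.46, -0.12, 2.22, 0.25, 0.17, 1.37])
 (80, -1, [-0.06, 0.46, 0.1, 2.23, -0.36, 0.17, -1.17])
 (90, 1, [0.04, 0.48, -0.05, 2.08, 0.04, 0.45, 1.57])
 (90, -1, [-0.35, 0.53, 0.53, 2.1, -0.58, 0.52, -0.95])
30
 (65, 1, [0.77, 0.69, -1.14, 2.37, 1.89, 0.67, -0.22])
 (65, -1, [0.44, 0.48, -0.57, 2.38, 2.31, 0.33, 2.47])
 (70, 1, [0.56, 0.52, -0.76, 2.31, 1.71, 0.36, -0.08])
 (70, -1, [0.17, 0.42, -0.2, 2.32, 2.34, 0.09, 2.43])
 (75, 1, [0.09, 0.42, -0.1, 2.25, 0.28, 0.1, 1.33])
 (75, -1, [0.04, 0.42, -0.03, 2.25, -0.04, 0.09, -1.49])
 (80, 1, [0.05, 0.42, -0.05, 2.18, 0.05, 0.24, 1.57])
 (80, -1, [-0.15, 0.43, 0.22, 2.18, -0.45, 0.27, -1.08])
 (90, 1, [0.02, 0.46, -0.01, 2.04, 0.0, 0.52, 1.61])
 (90, -1, [-0.41, 0.52, 0.61, 2.05, -0.56, 0.6, -0.96])
```

```bash
python3 - <<'E'
from h import *
o=ori([np.cos(.2),np.sin(.2),0],[0,0,-1])
p=r.current_tool_pos(); r.line_to([p[0],p[1],.40],speed=.3)
r.command_gripper(.045)
r.move_ptp(W([-11,30,300]),o)
r.line_to(W([-11,30,55+T]),speed=.25)
print('t',r.current_t(),K(r.current_tool_pos()),r.current_ft_force(),r.current_width(),r.tcp_to_tips)
hit=r.line_to(W([-11,30,-4+T]),speed=.03,force_limit=3)
print(hit,K(r.current_tool_pos())-[0,0,T],r.current_ft_force(),r.current_t())
im,d=grab_frame('wrist');cv2.imwrite('pics/w1.png',im)
im,d=grab_frame('side');cv2.imwrite('pics/s1.png',cv2.resize(im[120:260,230:430],(800,560),interpolation=cv2.INTER_CUBIC))
E
```

```text
t 4.6 [-10.03792305  29.95516305  74.9293797 ] [ 0.33710937 -0.27400905 -0.08014448] 0.04515716123207809 0.019
True [-11.00613947  30.0214141    1.92427686] [-0.13009348  0.31650299  5.19305378] 6.175
```

View pics/s1.png

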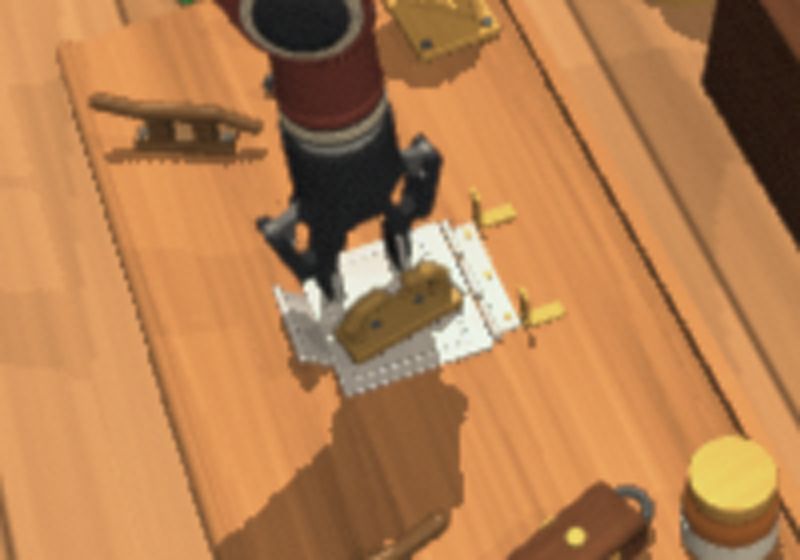

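The fingers stand on the flap behind the chock (fingertips about (330,300) and (400,265) in the crop), and the touch was at z≈2 against the expected 3. Raising 3 mm and pushing toward −y.

```bash
python3 - <<'E'
from h import *
r.line_to(W([-11,30,5+T]),speed=.05)
h=r.line_to(W([-11,5,5+T]),speed=.04,force_limit=1.2); print(h,K(r.current_tool_pos()),r.current_ft_force())
for y in (-30,-60,-88):
    h=r.line_to(W([-11,y,5+T]),speed=.06,force_limit=25); print(h,K(r.current_tool_pos()),r.current_ft_force())
    if h: break
im,d=grab_frame('side');cv2.imwrite('pics/s2.png',cv2.resize(im[120:260,230:430],(800,560),interpolation=cv2.INTER_CUBIC))
print(r.current_t())
E
```

```text
True [-11.64791532   7.48881552  23.60388244] [ 0.31241846 -0.7421715  -0.82932725]
False [-10.45692565 -30.83429674  24.21333713] [ 0.24943248  0.27142554 -0.48959663]
False [-10.83802557 -60.99310055  24.0279441 ] [ 0.75809552 -0.51106107  0.75694734]
False [-10.86929424 -89.21635295  24.05748467] [-0.72634309  0.21337761  0.27769187]
9.1833
```

View pics/s2.png

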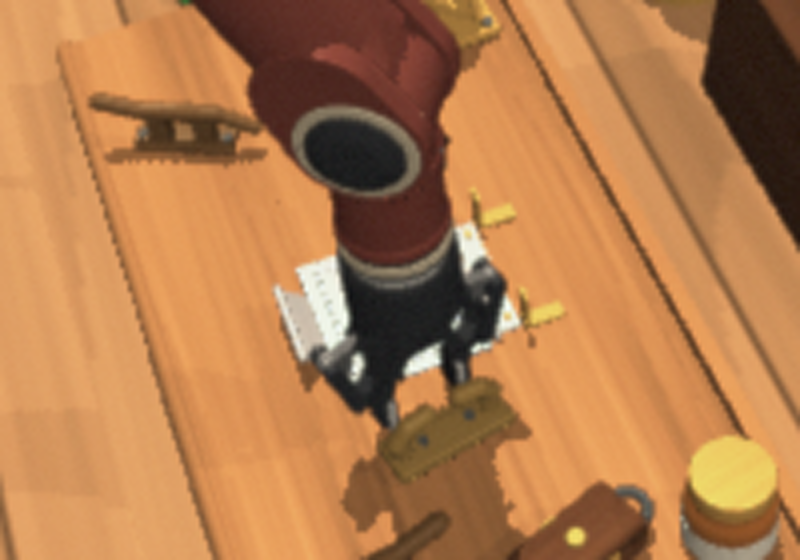

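The chock stands upright on the bare counter beside the flap (crop about (450,430)), and the flap is still shut. Retracting, measuring it by depth, and moving to the front of the lip.

```bash
cat >> h.py <<'E'
def lip_wp(th,dx=0.):
    th=np.radians(th); b=np.radians(np.clip(82+np.degrees(th)*.3,82,90)); n=np.array([np.sin(b),0,np.cos(b)]); tz=np.array([np.cos(b),0,-np.sin(b)])
    c,q=np.cos(th),np.sin(th); rot=lambda v:np.array([58+c*v[0]+q*v[1],0,4-q*v[0]+c*v[1]])
    e,bd=rot((-133,18)),rot((-113,-2))
    w=np.clip((np.degrees(th)-8)/30,0,1)
    tip=n*(min(e@n-3,bd@n-1.5)-11)+tz*((1-w)*(e@tz+13)+w*(bd@tz+14))
    return tip-tz*T+[dx,0,0],ori([0,1,0],tz)
E
python3 - <<'E'
from h import *
r.line_to(W([-11,-78,5+T]),speed=.1); r.line_to(W([-11,-78,160]),speed=.25)
r.command_gripper(0)
p,o=lip_wp(0,-25)
r.move_ptp(W(p+[0,0,110]),o)
im,d,P=cloud('side');Q=(P-O)@C*1e3
m=(Q[...,2]>7)&(Q[...,2]<60)&(Q[...,1]<-75)&(Q[...,1]>-175)&(abs(Q[...,0])<80)
q=Q[m];print('chock',m.sum(),q.min(0),q.max(0))
for th in (0,8,20,35,50,70,90,110,118): print(th,lip_wp(th)[0].round(),r.inverse_kinematics(W(lip_wp(th)[0]),lip_wp(th)[1]) is not None)
r.line_to(W(p+[0,0,30]),speed=.25)
f0=r.current_ft_force()
h=r.line_to(W(p+[0,0,-8]),speed=.03,force_limit=3)
print('touch',h,K(r.current_tool_pos()),p,f0,r.current_ft_force(),r.current_t())
E
```

```text
chock 445 [ -49.88682908 -142.90786346    7.18767784] [ 42.3635764  -99.5391515   51.05424052]
0 [-90.   0.  26.] True
8 [-86.   0.  45.] True
20 [-75.   0.  61.] True
35 [-55.   0.  75.] True
50 [-29.   0.  94.] True
70 [  5.   0. 115.] True
90 [ 43.   0. 122.] True
110 [ 82.   0. 116.] True
118 [ 97.   0. 110.] TrueTraceback (most recent call last):
  File "<stdin>", line 12, in <module>
bench.Unreachable: the arm cannot follow that straight line within its joint ranges
```

```bash
sed -i 's/np.clip(82+np.degrees(th)\*.3,82,90)/np.clip(87+np.degrees(th)*.1,87,90)/' h.py
python3 - <<'E'
from h import *
print('t',r.current_t(),K(r.current_tool_pos()))
p,o=lip_wp(0,-14)
r.move_ptp(W(p+[0,0,60]),o)
r.line_to(W(p+[0,0,15]),speed=.2)
h=r.line_to(W(p+[0,0,-9]),speed=.03,force_limit=3)
z=K(r.current_tool_pos())[2]
print('touch',h,z,p,r.current_ft_force(),r.current_t())
r.line_to(W([p[0],0,z+3]),speed=.05)
h=r.line_to(W([p[0]+22,0,z+3]),speed=.03,force_limit=3)
print('lip',h,K(r.current_tool_pos()),'expected x',p[0]+14,r.current_ft_force(),r.current_t())
E
```

```text
t 12.0917 [-114.25601577   -0.28880741   55.70769904]
touch True 20.35575100705494 [-103.29482922    0.           27.25907382] [-1.04627426 -0.08614238  5.66447593] 13.5167
lip True [-8.99544545e+01  5.45920750e-02  2.28108911e+01] expected x -89.2948292240217 [-0.30742478  0.20185693 -0.08751862] 14.2917
```

```bash
sed -i 's/(np.degrees(th)-8)\/30/(np.degrees(th)-48)\/27/; s/e@tz+13/e@tz+17/' h.py
python3 - <<'E'
from h import *
dx=0.3
for th in range(3,46,3):
    p,o=lip_wp(th,dx)
    h=r.line_to(W(p),speed=.06,ori=o,force_limit=30)
    f=C.T@np.array(r.current_ft_force())
    print(th,p.round(1),f.round(1),round(dx,1),h)
    if h: break
    if f[0]>-1.5: dx+=.5
    elif f[0]<-8: dx-=.7
print(r.current_t())
im,d=grab_frame('side');cv2.imwrite('pics/s3.png',cv2.resize(im[100:260,230:430],(750,600),interpolation=cv2.INTER_CUBIC))
E
```

```text
3 [-87.7   0.   30.3] [-3.5  0.3 -0.3] 0.3 False
6 [-86.2   0.   37.2] [-5.3 -0.2 -0.3] 0.3 False
9 [-84.3   0.   44.1] [-6.3  0.4  1.2] 0.3 False
12 [-82.1   0.   50.8] [-6.8 -0.3  1.1] 0.3 False
15 [-79.6   0.   57.4] [-6.1  0.8  1.7] 0.3 False
18 [-76.7   0.   63.9] [-7.4  1.3  2.7] 0.3 False
21 [-73.4   0.   70.2] [-8.6 -0.   2.9] 0.3 False
24 [-70.6   0.   76.4] [-7.4 -0.   3. ] -0.4 False
27 [-66.7   0.   82.3] [-9.1  0.4  4.1] -0.4 False
30 [-63.3   0.   88.1] [-8.6  0.2  4.7] -1.1 False
33 [-59.5   0.   93.5] [-8.   0.4  5.6] -1.8 False
36 [-55.5   0.   98.7] [-7.3 -0.5  7.1] -2.5 False
39 [-50.5   0.  103.7] [-3.5 -0.6  2.6] -2.5 False
42 [-45.3   0.  108.4] [ 0.3 -1.4 -0.7] -2.5 False
45 [-39.3   0.  112.8] [0.3 0.3 0.2] -2.0 False
18.2917
```

View pics/s3.png

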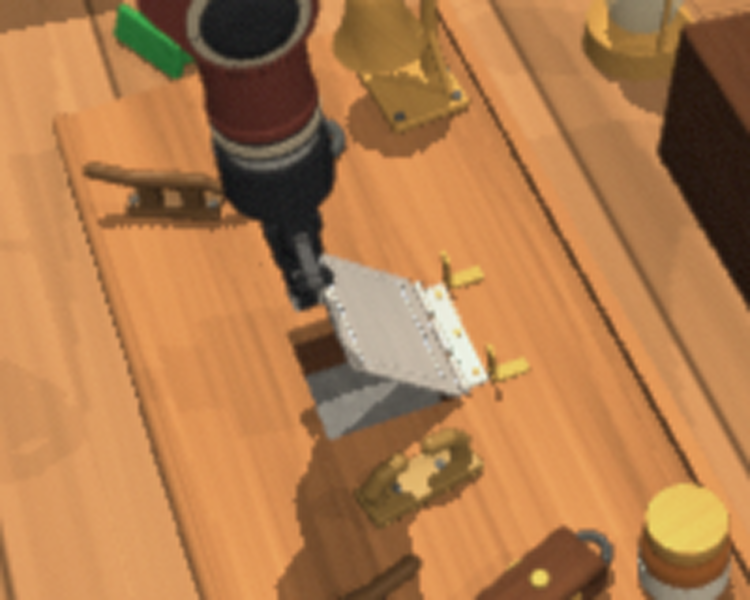

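The flap is about half open, with the finger at its lip (crop (325,275)) and the slot visible, but the last force is ~0. I need the flap's actual angle from depth.

```bash
cat >> h.py <<'E'
def flap_angle():
    im,d,P=cloud('side');Q=(P-O)@C*1e3
    hsv=cv2.cvtColor(im,cv2.COLOR_BGR2HSV)
    m=(hsv[...,1]<60)&(hsv[...,2]>90)&(abs(Q[...,1])<58)&(Q[...,0]>-90)&(Q[...,0]<190)&(Q[...,2]>2)&(Q[...,2]<150)
    q=Q[m];v=q-[58,0,4];rr=np.hypot(v[:,0],v[:,2]);s=(rr>30)&(rr<105)
    a=np.degrees(np.arctan2(v[s,2],-v[s,0]));return s.sum(),np.percentile(a,[10,50,90]).round(1)
E
python3 - <<'E'
from h import *
print(flap_angle(),r.current_ft_force(),K(r.current_tool_pos()),r.current_t())
E
```

```text
(np.int64(517), array([41.5, 43.7, 44.9])) [-0.35402118  0.86763844 -0.01430816] [-39.03798176   0.11449665 112.71879687] 18.3917
```

The flap is at 44°, so it is tracking the finger (only its small weight loads it). Continuing.

```bash
python3 - <<'E'
from h import *
dx=0
for th in range(48,121,4):
    p,o=lip_wp(th,dx)
    h=r.line_to(W(p),speed=.08,ori=o,force_limit=30)
    f=C.T@np.array(r.current_ft_force())
    print(th,p.round(1),f.round(1),flap_angle()[1] if th%12==0 else '',h)
    if h: break
    if f[0]<-8: dx-=.7
r.pause(.3)
print(flap_angle(),r.current_t())
E
```

```text
48 [-31.6   0.  116.9] [-0.4  0.8 -0.9] [45.8 47.7 48.8] False
52 [-25.6   0.  118.2] [-1.   0.7 -1. ]  False
56 [-19.3   0.  119. ] [-0.5  0.2 -0.2]  False
60 [-12.7   0.  119.4] [-0.6  0.5  0.3] [57.8 59.3 60.2] False
64 [ -5.8   0.  119.4] [-0.  -0.9 -0.3]  False
68 [  1.3   0.  119. ] [0.3 0.3 0.7]  False
72 [  8.7   0.  118.3] [-0.3 -1.4  0.2] [69.6 70.9 71.5] False
76 [ 16.2   0.  118.2] [-0.6 -1.  -0.5]  False
80 [ 23.9   0.  119.9] [-0.7  0.1 -0.7]  False
84 [ 31.7   0.  121.2] [ 0.1 -1.   0.1] [76.8 81.5 81.8] False
88 [ 39.6   0.  121.9] [ 0.3  0.6 -0.2]  False
92 [ 47.4   0.  122. ] [-0.   0.1  0.6]  False
96 [ 55.3   0.  121.6] [-0.9  0.5  0. ] [92.1 95.9 97.4] False
100 [ 63.2   0.  120.6] [0.2 0.6 0.2]  False
104 [ 70.9   0.  119.1] [-0.5 -0.3 -0.4]  False
108 [ 78.5   0.  117.1] [-0.3  0.  -0.5] [114.2 118.6 120.7] False
112 [ 86.    0.  114.5] [-0.4 -0.2 -0.3]  False
116 [ 93.2   0.  111.4] [-1.1 -0.9 -0.2]  False
120 [100.3   0.  107.9] [-4.2  0.9  5.3] [114.6 118.4 120.5] False
(np.int64(548), array([114.3, 118.5, 120.5])) 23.85
```

```bash
python3 - <<'E'
from h import *
p=K(r.current_tool_pos())
r.line_to(W(p+[-45,0,5]),speed=.12); r.line_to(W([p[0]-70,0,230]),speed=.25)
r.move_ptp(W([-150,0,330]),ori([0,1,0],[0,0,-1]))
r.pause(1)
print(flap_angle(),r.current_ft_force(),r.current_t())
for n,c in (('side',(100,290,230,450)),('scene',(130,310,170,440))):
    im,d,P=cloud(n);Q=(P-O)@C*1e3
    m=(Q[...,2]>7)&(Q[...,2]<60)&(Q[...,1]<-75)&(Q[...,1]>-175)&(abs(Q[...,0])<80);q=Q[m];print('chock',q.min(0),q.max(0))
    m=((Q[...,2]>9)&(Q[...,2]<170)&(Q[...,0]>-230)&(Q[...,0]<195)&(abs(Q[...,1])<365)).astype(np.uint8)
    k,l,s,_=cv2.connectedComponentsWithStats(m)
    for i in range(1,k):
        if s[i][4]>60: q=Q[l==i];print('  obj',s[i][4],q.min(0).round(),q.max(0).round())
    cv2.imwrite(f'pics/{n}9.png',cv2.resize(im[c[0]:c[1],c[2]:c[3]],None,fx=2.9,fy=2.9,interpolation=cv2.INTER_CUBIC))
E
```

```text
(np.int64(665), array([114.9, 119. , 120.8])) [ 0.40292795  0.0669083  -1.23379772] 26.8917
chock [ -50.73617414 -165.21911922    7.09201636] [  42.12852566 -100.48041657   50.22881469]
  obj 3760 [  54. -363.    9.] [192. 355. 158.]
  obj 164 [-25. 207.   9.] [ 57. 283.  23.]
  obj 254 [-157.  183.    9.] [-40. 248.  51.]
  obj 419 [ -51. -142.    9.] [  42. -100.   50.]
  obj 728 [  -8. -273.    9.] [  96. -207.   43.]
  obj 393 [-159. -228.    9.] [ -31. -193.   51.]
chock [ -45.3849686  -137.91129692    7.03922104] [ 46.70979641 -91.17618986  46.74563759]
  obj 145 [-154. -220.    9.] [ -29. -192.   49.]
  obj 373 [  -4. -269.    9.] [ 101. -202.   40.]
  obj 483 [ 111. -280.    9.] [ 169. -221.   78.]
  obj 519 [ -45. -138.    9.] [152.  61. 109.]
  obj 882 [ 175. -361.    9.] [195. 358.  16.]
  obj 243 [-151.  187.   10.] [-36. 253.  49.]
  obj 1276 [-21. 216.   9.] [167. 316. 155.]
```

View pics/side9.png

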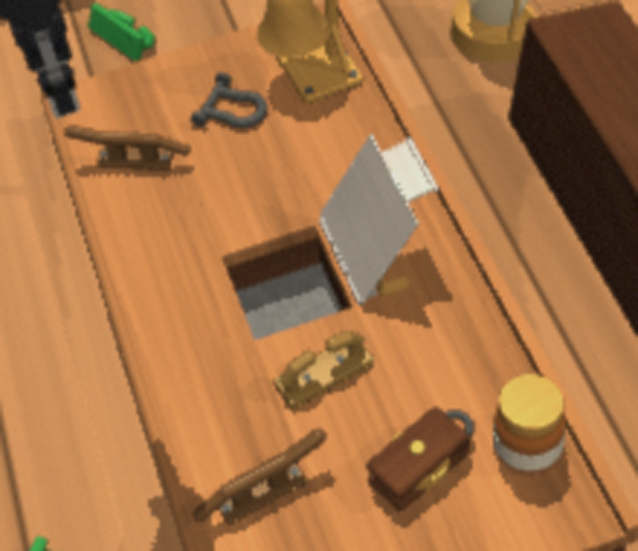

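The flap leans back on its stops (crop about (370,220)) and the slot is open. The chock is upright on the bare counter at (325,370). The bystanders are where they were, and the arm is clear.

```bash
python3 -c "
from bench import r
print(r.hand_in(), r.current_t())"
```

```text
the job is handed in; nothing more can be done
the job is handed in; nothing more can be done
```

The return slot is open and the job is handed in, at about 27 s on the robot's clock against the 64 s limit.

**Chock:** I pushed it sideways off the shut flap with two fingertips. It stands right way up on the bare counter beside the flap, with its near edge between y = −91 and −100 mm. The flap's own edge is at −60 mm.

**Flap:** I raised its lip along the hinge arc with the closed fingers until it fell back on its own. With the arm clear, it still stood open after a 1 s pause. The camera put it at about 119° (2.08 rad), a few degrees under the nominal 2.15 rad. I put that down to measuring error, because the flap did not move when the fingers pressed on it at the end.

**Bystanders:** The cleats, block and jar read where they were to within a few millimetres of depth noise. The shackle and bell looked in place in the last picture.

**Forces:** The largest force I read while lifting the lip was about 10 N. I only read forces at the stops between moves, not continuously.

The chock's height read 47 mm from one camera and 50 mm from the other, against 47 mm given. I take this as calibration error.

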